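# Put the carver's spent battery on charge

## Robot

A 6-joint arm with a two-finger parallel gripper is mounted at the origin on the work surface. World frame = base frame: x ahead of the robot, y to its left, z up, the work surface at z = 0. Lengths are in mm, angles in rad, forces in N, time in s.
With the tool pointing down it reaches from about 400 to 925 mm from the base axis. Payload 12.5 kg.
Tool frame: the origin (TCP) lies between the finger pads; the fingertips stand 11 mm ahead of it and the grasp point (between the pads) lies 8 mm behind it (env.tip_extent is the distance from the TCP to the fingertips, in mm); x points along the fingers, z is the direction in which the jaws open and shut, and the axes are right-handed (so a half turn about x gives the same grasp; the last joint's range is limited). The gripper opens to 95 mm and grips with 3 to 60 N. Pads are 20 mm wide; open, the fingers measure 119 mm over their backs; the gripper's body (75 mm by 180 mm) begins 59 mm behind the grasp point.
Start: joints at [1.031, 0.491, 1.559, -0, 1.092, -0.106], TCP at [262.687, 567.134, 225.661] pointing down, gripper open.
Joint ranges: [-3.1, 3.1], [-0.84, 2.19], [0.05, 2.79], [-1.13, 4.28], [0.06, 2.93], [-2.69, 2.69]. Speed limits (rad/s): [2.22, 2.22, 2.79, 3.14, 3.14, 3.14].

## Interface

Orientations are given as [roll, pitch, yaw] about the fixed x, y, z axes, in that order (R = Rz(yaw) Ry(pitch) Rx(roll)).
In Python, from cell import status, imaging, env gives the robot as it stands. The module is installed in compiled form; this text tells all that it offers.
- The arm moves only by the tool apply_moves, never from a script. Its argument "increments" is a list of rows, each a list of 5 numbers: the closure, from 0 (fully open) to 1 (shut), then the shift along the tool's x, y, z in mm, then the turn about the tool's x in degrees. A call has 1 to 10 rows; each row shifts and turns the commanded pose from where the row before left it, along the tool's axes as they then stand; what a row does not reach is not made up. A row lasts 1/10 s, in which the tool goes at most 50 mm and 8.59 degrees, less where a joint would pass 70% of its speed; a pose out of reach is approached as far as the arm can. A call with a gripper value outside its range is refused whole. The fingers move at their own pace and stop on an object; the grip force is fixed at half the most. Time passes only in rows, so rows that do not move let the fingers close. It gives the time, the measured TCP pose, the force and the opening at its end, in the units of the state.
- status.state(): the state, without advancing time (a new reading comes with each control period).
- imaging.read_camera(name): name is "scene" or "top"; returns a dict with "pixels" (480x640x3 uint8, red, green, blue), "fovy" (degrees; the focal length in pixels is half the picture's height over the tangent of half this angle, whatever the lens; pixels are square), "cx", "cy" (the principal point, pixels), "distortion" ([k1, k2, p1, p2, k3] as OpenCV has them; the pictures are not rectified), "R" (3x3) and "t" (3): a world point X has camera coordinates R X + t. Camera axes: x right, y down, z forward; pixel columns grow to the right and rows downward; lengths in mm; the calibration is good to about 2 mm. A picture is of the moment at which its call begins. There is no depth.
- env.job_done(): hands the job in, once; it reports no verdict.
The state is a dict: "t": time; "joints": joint angles; "qvel": joint speeds; "tau": joint torques, N m; "eef_pos": TCP position; "tcp_rot": TCP orientation; "ft_force": force on the tool from outside, world axes, zero at the start; "moment": the same for the moment, N m; "opening": opening from 0.0 (shut) to 1.0 (fully open).
Only numpy, scipy, OpenCV 4.12 (cv2) and the standard library are available. Lean on these libraries where they do the work, as an engineer would, in place of code of your own. Each camera call takes 0.05 s, during which the arm holds its last target. There are 200 camera calls.

## Task

Slide the cover of the plywood charging box fully open first. Then squeeze both side buttons of the battery pack together, draw the pack out of the leaning carver, and set it gently down upright in the black shoe inside the charging box; do not let it drop. Finally slide the cover fully shut over it, and leave the other things on the bench where they are.

Things in the scene. Friction and masses are not known exactly. Their poses are not given: they have to be found in the camera images.
- battery: Loose battery pack, black plastic, 92 mm tall, 0.22 kg, at first latched in the carver. Origin: centre of its lower end; z runs along it to the ribbed top end; y through its two side buttons. Lower 42 mm: stem 34 (x) x 41 (y) mm; above it a head 40 (x) x 44 (y) mm with a grey button on each y face. Over the buttons 56 mm; 46 mm with both fully in, and it can be carried by them so.
- button_a (a joint): Grey ribbed spring button on the pack's +y face, 26 x 26 mm, centred 69 mm above the pack's origin along its z. 0 out, 0.005 m fully in; 3.6 N to start, 8.1 N fully in; springs back. Its latch tooth is free from about 0.004.
- button_b (a joint): The same button on the pack's -y face. A light grip or a jerky move lets the held pack pivot about the line through the buttons.
- holder: Wooden holder, fixed to the bench, with the grey cordless carver fixed nose down in it, leaning 32 degrees towards the holder's -x side (the robot's side). Origin on the bench; base board x -55 to 125 mm, y -65 to 65 mm; z up.
- socket (a point): Floor centre of the carver's battery socket, 160 mm above the holder's origin; axes those of the holder. The latched pack's origin lies here, its z leaning 0.56 rad (up to 0.6 within its play) from vertical towards -x. The socket's collar, 46 (x) x 62 (y) mm outside, reaches 41 mm up the pack. The pack comes out only along its own z, 1 to 1.5 mm play, while both buttons are pressed right in.
- charger: Plywood charging box, fixed to the bench, 219 (x) x 166 (y) mm, walls 105 mm high. Origin on the bench under the centre of the open-topped bay; the box reaches from x = -52 to +167 mm, the part beyond x = 45 mm is a closed housing. Bay inside: x -45 to 45 mm, y -75 to 75 mm.
- shoe (a point): Centre of the bay's floor, 8 mm above the bench, axes those of the charging box. Around it a black charging shoe: a low rim 10 mm high whose opening is 46 (x) x 53 (y) mm; the pack stands in it upright with its buttons facing the box's +y and -y (either way round).
- cover (a joint): Sliding plywood cover of the bay, lying 106 to 112 mm above the bench: 0 fully shut, 0.11 m fully open, slid along the box's +x; slides with 1.5 N friction and stays where it is left. The standing pack's top is 6 mm below it.
- cover_grip (a point): Middle of the wooden grip block on the cover, 16 (x) x 36 (y) x 26 mm high, standing 112 to 138 mm above the bench. This point is 13 mm above the cover's top face; 30 mm to the -x side of the bay's centre when shut; moves with the cover; axes those of the box.
- mallet: Bystander: round-headed wooden carver's mallet lying on its side, 270 mm long, 90 mm thick; origin under the middle.
- gouge: Bystander: gouge with wooden handle lying down, 240 mm long, 27 mm thick.
- brush: Bystander: flat brush lying down, 200 mm long, 20 mm thick.
- sanding_block: Bystander: cork sanding block 45 x 85 x 30 mm.
- glue: Bystander: white glue bottle, 54 mm across, 160 mm tall.
- wax_tin: Bystander: steel tin, 50 mm across, 50 mm tall.
- offcut: Bystander: pale wood offcut 50 x 38 x 60 mm, standing.
- mug: Bystander: white mug, 80 mm across, 90 mm tall.
Not all that is in view belongs to the job. Leave any blue look-alike of the holder alone.

How it is judged:
By the outcome, as a careful person would: the job done as asked, in the order asked, and still so for the second after the job is handed in, with the robot touching nothing.
It also fails if it takes over 64 s, if anything falls off the work surface, if the arm or the gripper's body presses on something with over 40 N, if the wrist force passes 120 N, or if a joint passes its speed limit or range.

## Working session

There is one attempt and no reset: what is moved stays moved. The work goes in short steps, Python scripts to look and compute and a tool call to move; the robot and the scene stay as the last step left them, time stands still between calls to the robot, and variables do not carry over. Pictures are saved under pics/ and viewed, about 8 in all and at most 12, crops included, and the job is handed in when it is done.

Besides the shell and the picture viewer there is one more tool, called as name([rows], argument=value, ...), one row to a line, values as JSON. apply_moves: Moves the arm, as the interface text tells. Its arguments: {"type":"object","properties":{"increments":{"type":"array"}},"required":["increments"]}

```bash
mkdir -p pics; python3 - <<'E'
from cell import status, imaging, env
import cv2,numpy as np
print(status.state())
for n in("scene","top"):
    c=imaging.read_camera(n); cv2.imwrite(f"pics/{n}0.png",c["pixels"][:,:,::-1])
    print(n,c["fovy"],c["cx"],c["cy"],c["distortion"],c["R"],c["t"],-np.array(c["R"]).T@c["t"])
E
```

```text
{'t': 0.0, 'joints': array([ 1.03140929e+00,  4.91569555e-01,  1.55945560e+00, -2.49271011e-05,
        1.09170483e+00, -1.05609047e-01]), 'qvel': array([ 6.15867150e-04,  3.82264459e-05,  5.73263243e-04, -5.59144446e-04,
       -1.59321311e-03, -2.00025089e-03]), 'tau': array([ 1.18319022e-03, -6.12642860e+01, -2.58178514e+01,  6.92993961e-02,
        4.82271519e-02, -1.42162794e-04]), 'eef_pos': array([262.55635349, 566.91596728, 225.0534159 ]), 'tcp_rot': array([ 3.05541928,  1.56965878, -2.09073618]), 'ft_force': array([-0.35403644, -1.13916622,  1.09498462]), 'moment': array([ 0.02379462, -0.01373995,  0.01283917]), 'opening': 0.9993305188330898}
scene 46.97991550852145 313.03483734420894 234.11923063457525 [-0.14176038  0.          0.          0.          0.        ] [[-0.44441625  0.89571563 -0.01370095]
 [ 0.61931403  0.29615495 -0.72714674]
 [-0.6472591  -0.33164102 -0.68634532]] [ 176.37480217 -186.47766294 1661.38914992] [1269.22129909  448.22940295 1007.10654519]
top 55.226359435813926 323.0178293610715 234.97318783294105 [0.03318805 0.         0.         0.         0.        ] [[ 0.00270681 -0.99993394  0.01117052]
 [-0.99841183 -0.00333094 -0.05623817]
 [ 0.05627167 -0.01100055 -0.99835489]] [  -1.96820203  419.50613869 1483.128674  ] [ 335.38709626   15.74450787 1504.30300937]
```

View pics/scene0.png

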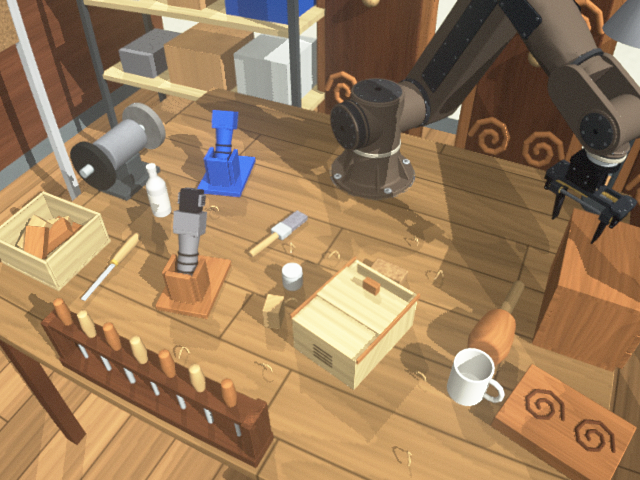

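View pics/top0.png

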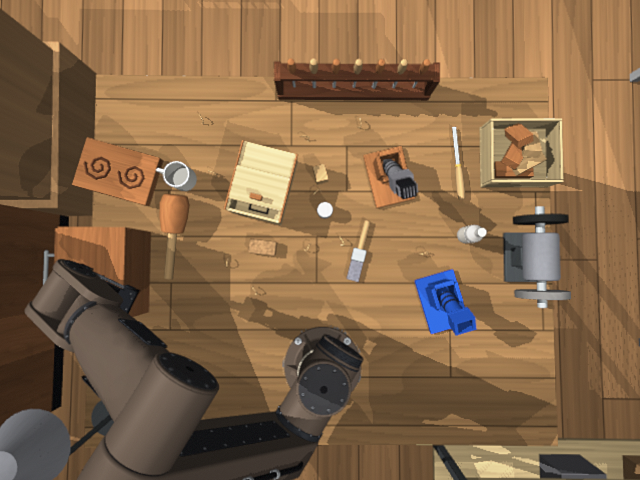

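Scene: the box is at about (355,320), with its grip at (372,286). The carver holder is at (190,270) and the pack top at (191,198). In the top view the box spans about (228-297, 140-222) and the pack top is at (404,188). I'll zoom in next.

```bash
python3 - <<'E'
import cv2,numpy as np
s=cv2.imread("pics/scene0.png");t=cv2.imread("pics/top0.png")
def crop(im,x0,y0,w,h,W,H):
    c=cv2.resize(im[y0:y0+h,x0:x0+w],(W,H),interpolation=cv2.INTER_CUBIC)
    for k in range(0,w,10):
        cv2.line(c,(k*W//w,0),(k*W//w,8 if (x0+k)%50 else 20),(0,0,255),1)
    for k in range(0,h,10):
        cv2.line(c,(0,k*H//h),(8 if (y0+k)%50 else 20,k*H//h),(0,0,255),1)
    return c
a=np.hstack([crop(t,215,130,100,75+25,400,400)[:, :],crop(t,350,130,100,100,400,400)])
cv2.imwrite("pics/m1.png",a)
b=np.hstack([crop(s,280,250,140,140,400,400),crop(s,140,180,140,140,400,400)])
cv2.imwrite("pics/m2.png",b)
E
```

```text
(no output)
```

View pics/m1.png

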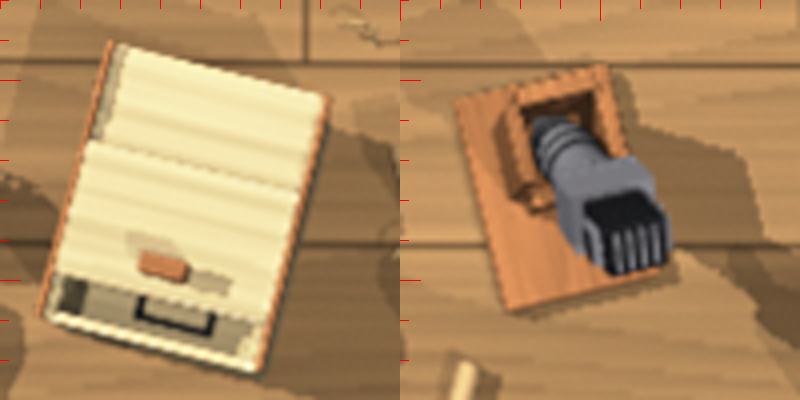

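View pics/m2.png

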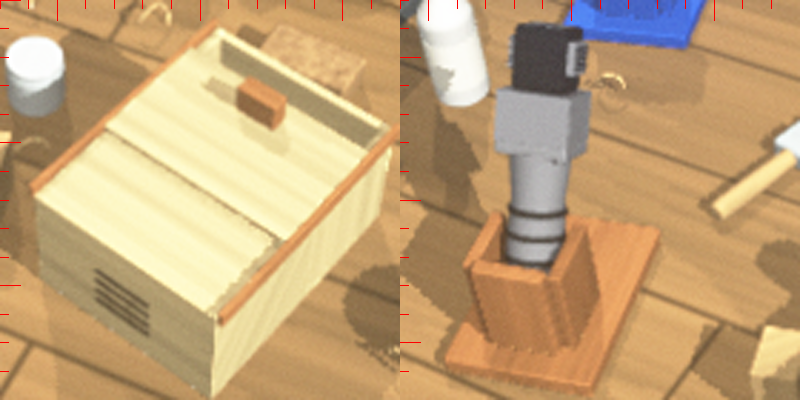

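The crops show the box corners clearly, with the cover slightly open. They also show the holder board corners, the pack's ribbed top face centred at about (636,246) in the crop, and its buttons facing the holder's ±y. Next I'll fit both poses.

```bash
cat > h.py <<'E'
import numpy as np,cv2
from scipy.spatial.transform import Rotation as R
CAM={}
def cams():
    from cell import imaging
    import pickle,os
    if os.path.exists("cam.pkl"): return pickle.load(open("cam.pkl","rb"))
    d={n:{k:v for k,v in imaging.read_camera(n).items() if k!="pixels"} for n in("scene","top")}
    pickle.dump(d,open("cam.pkl","wb")); return d
def proj(n,X):
    c=cams()[n]; f=240/np.tan(np.radians(c["fovy"]/2))
    K=np.array([[f,0,c["cx"]],[0,f,c["cy"]],[0,0,1.]])
    return cv2.projectPoints(np.atleast_2d(np.array(X,float)),cv2.Rodrigues(np.array(c["R"]))[0],np.array(c["t"],float),K,np.array(c["distortion"]))[0][:,0]
def place(p,X):
    return R.from_euler("z",p[2]).apply(np.atleast_2d(np.array(X,float)))+[p[0],p[1],0]
E
cat > fit.py <<'E'
from h import *
from scipy.optimize import least_squares
T1=lambda u,v:(215+u/4,130+v/4); T2=lambda u,v:(350+(u-400)/4,130+v/4)
S1=lambda u,v:(280+u*.35,250+v*.35); S2=lambda u,v:(140+(u-400)*.35,180+v*.35)
def run(obs,x0,lab):
    res=lambda p:np.concatenate([(proj(n,place(p,[X]))[0]-px) for n,X,px in obs])
    r=least_squares(res,x0,x_scale=[10,10,.1],loss="soft_l1")
    print(lab,r.x.round(3)); print(r.fun.reshape(-1,2).round(1).tolist()); return r.x
b=run([("top",(-52,83,105),T1(45,318)),("top",(-52,-83,105),T1(262,372)),("top",(167,83,105),T1(110,40)),("top",(167,-83,105),T1(330,97)),
 ("scene",(-52,-83,105),S1(215,28)),("scene",(-52,83,105),S1(390,130)),("scene",(167,-83,105),S1(38,195)),("scene",(167,83,105),S1(215,312)),("scene",(167,83,0),S1(213,395))],[500,220,-.2],"box")
s,c=np.sin(.56),np.cos(.56)
k=run([("top",(125,65,12),T2(455,100)),("top",(125,-65,12),T2(608,65)),("top",(-55,65,12),T2(505,312)),
 ("scene",(125,-65,0),S2(447,373)),("scene",(125,65,0),S2(592,392)),("scene",(-55,65,12),S2(660,230)),("top",(-92*s,0,160+92*c),T2(636,246))],[500,-180,.2],"holder")
print("top face corners, crop px:")
M=np.array([[-c,0,-s],[0,1,0],[-s,0,c]]) # check below
def pk(x,y,z): return (x*c-z*s,y,160+x*s+z*c)
for q in [(20,22,92),(20,-22,92),(-20,-22,92),(-20,22,92),(20,22,42),(20,-22,42)]:
    X=place(k,[pk(*q)]); t=proj("top",X)[0]; sc=proj("scene",X)[0]
    print(q,X.round(0),((t-[350,130])*4+[400,0]).round(),((sc-[140,180])/.35+[400,0]).round())
for d in(0,.02,.03):
    print("grip",d,T1(162,262),proj("top",place(b,[(-30+1000*d,0,138)]))[0])
E
python3 fit.py
```

```text
box [ 5.20520e+02  2.03291e+02 -2.36000e-01]
[[-0.1, 0.6], [-1.5, -0.0], [1.3, 1.2], [-1.3, -0.1], [-0.2, -1.0], [0.6, -1.6], [-2.2, -0.2], [0.5, 2.1], [-1.0, 1.4]]
holder [ 5.75900e+02 -2.25327e+02  2.44000e-01]
[[-0.6, 0.6], [-0.6, 0.0], [0.3, 0.5], [-0.7, -0.8], [-0.1, 2.0], [-0.0, 0.1], [0.0, 0.1]]
top face corners, crop px:
(20, 22, 92) [[ 540. -212.  249.]] [602. 228.] [563.  31.]
(20, -22, 92) [[ 550. -254.  249.]] [664. 213.] [511.  24.]
(-20, -22, 92) [[ 517. -263.  227.]] [670. 264.] [531.  19.]
(-20, 22, 92) [[ 507. -220.  227.]] [609. 279.] [582.  25.]
(20, 22, 42) [[ 565. -205.  206.]] [582. 201.] [559.  94.]
(20, -22, 42) [[ 576. -248.  206.]] [642. 187.] [507.  87.]
grip 0 (255.5, 195.5) [252.86302907 208.32856409]
grip 0.02 (255.5, 195.5) [254.50465349 201.85649637]
grip 0.03 (255.5, 195.5) [255.32411339 198.62420283]
```

```bash
cat >> h.py <<'E'
BOX=np.array([520.5,203.3,-.236]); HOL=np.array([575.9,-225.3,.244])
def go(target,jawyaw,pose=None):
    """shift (tool axes, current orientation) and turn needed"""
    from cell import status
    s=status.state(); Rm=R.from_euler("xyz",s["tcp_rot"]).as_matrix()
    z=Rm[:,2]; cur=np.arctan2(z[1],z[0]); d=(jawyaw-cur+np.pi/2)%np.pi-np.pi/2
    # tool x down: turn +a about tool x = -a about world z
    print("t",round(s["t"],2),"pos",s["eef_pos"].round(1),"F",s["ft_force"].round(1),"open",round(s["opening"]*95,1),"j",s["joints"].round(2),"jaw",round(cur,3))
    print("toolR cols x,y,z",Rm.T.round(2).tolist())
    dl=np.array(target)-s["eef_pos"]
    print("target",np.round(target,1),"shift",(Rm.T@dl).round(1),"turn deg",round(np.degrees(-d),1))
E
python3 - <<'E'
from h import *
# cover opening from grip in both views
for d in(.03,.035,.04,.045):
    X=place(BOX,[(-30+1000*d,0,138)])
    print(d,((proj("top",X)-[215,130])*4).round(),((proj("scene",X)-[280,250])/.35).round())
P=place(BOX,[(7,0,0)])[0]
go([P[0],P[1],200],BOX[2]+np.pi/2)
E
```

```text
0.03 [[161. 275.]] [[264.  84.]]
0.035 [[163. 268.]] [[260.  88.]]
0.04 [[165. 262.]] [[256.  92.]]
0.045 [[166. 255.]] [[252.  96.]]
t 0.2 pos [262.6 567.  225.3] F [-0.4  0.9 -0.1] open 95.1 j [ 1.03  0.49  1.56  0.    1.09 -0.11] jaw 1.137
toolR cols x,y,z [[-0.0, -0.0, -1.0], [-0.91, 0.42, 0.0], [0.42, 0.91, -0.0]]
target [527.3 201.7 200. ] shift [  25.4 -393.8 -220.2] turn deg -11.3
```

apply_moves([
  [0.3,1,-20,-11,0],
  [0.3,2,-40,-22,0],
  [0.3,2,-45,-25,0],
  [0.3,2,-45,-25,0],
  [0.3,2,-45,-25,0],
  [0.3,2,-45,-25,0],
  [0.3,2,-45,-25,0],
  [0.3,2,-45,-25,0],
  [0.3,2,-42,-25,0],
  [0.3,1,-21,-12,0],
])

```text
t: 1.2
eef_pos: [523.1, 206.7, 207.7]
tcp_rot: [-2.372, 1.571, -1.238]
ft_force: [-0.8, 0.8, 0.0]
opening: 0.7
```

apply_moves([
  [0.3,0,0,0,-5.6],
  [0.3,0,0,0,-5.7],
  [0.3,0,0,0,0],
  [0.3,0,0,0,0],
])

```text
t: 1.6
eef_pos: [521.4, 209.7, 207.9]
tcp_rot: [1.456, 1.571, 2.787]
ft_force: [-0.8, 0.6, -0.4]
opening: 0.701
```

```bash
python3 - <<'E'
from h import *
P=place(BOX,[(8.5,0,0)])[0]
go([P[0],P[1],126],BOX[2]+np.pi/2)
from cell import imaging
s=imaging.read_camera("scene")["pixels"][:,:,::-1];t=imaging.read_camera("top")["pixels"][:,:,::-1]
cv2.imwrite("pics/a1.png",np.hstack([cv2.resize(t[130:230,205:305],(400,400),interpolation=2),cv2.resize(s[230:350,300:420],(400,400),interpolation=2)]))
E
```

```text
t 1.6 pos [521.4 209.7 207.9] F [-0.8  0.6 -0.4] open 66.6 j [ 0.26  0.42  1.74  0.    0.98 -1.07] jaw 1.332
toolR cols x,y,z [[-0.0, 0.0, -1.0], [-0.97, 0.24, 0.0], [0.24, 0.97, 0.0]]
target [528.8 201.3 126. ] shift [81.9 -9.2 -6.4] turn deg -0.2
```

View pics/a1.png

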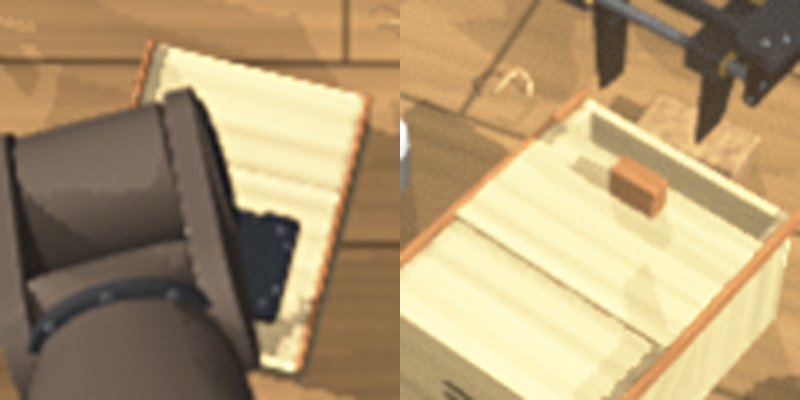

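The fingers are above the grip block and straddle it along the box's y axis. I'll descend and pinch.

apply_moves([
  [0.3,0,-5,-3,0],
  [0.3,0,-4,-3,-0.2],
  [0.3,18,0,0,0],
  [0.3,22,0,0,0],
  [0.3,22,0,0,0],
  [0.3,19,0,0,0],
  [0.3,0,0,0,0],
])

```text
t: 2.4
eef_pos: [528.3, 201.3, 125.1]
tcp_rot: [2.031, 1.568, -2.915]
ft_force: [-0.3, -0.3, 0.9]
opening: 0.698
```

apply_moves([
  [1,0,0,0,0],
  [1,0,0,0,0],
  [1,0,0,0,0],
  [1,0,0,0,0],
  [1,0,0,0,0],
  [1,0,0,0,0],
])

```text
t: 3.0
eef_pos: [529.6, 203.0, 127.7]
tcp_rot: [-0.609, 1.567, 0.728]
ft_force: [2.3, 9.6, -1.0]
opening: 0.374
```

apply_moves([
  [1,0,-3,1,0],
  [1,0,-8,1,0],
  [1,0,-12,0,0],
  [1,0,-12,0,0],
  [1,0,-12,0,0],
  [1,0,-10,0,0],
  [1,0,-5,0,0],
  [1,0,-3,0,0],
  [1,0,0,0,0],
])

```text
t: 3.9
eef_pos: [593.1, 187.3, 127.6]
tcp_rot: [-2.551, 1.569, -1.214]
ft_force: [-0.4, -8.6, 6.1]
opening: 0.377
```

apply_moves([
  [1,0,-3,0,0],
  [1,0,-2,0,0],
  [1,0,0,0,0],
])

```text
t: 4.2
eef_pos: [597.7, 186.1, 127.6]
tcp_rot: [-2.902, 1.569, -1.565]
ft_force: [-1.9, -8.1, 6.1]
opening: 0.375
```

apply_moves([
  [1,0,-2,0,0],
  [1,0,-1,0,0],
  [1,0,0,0,0],
])

```text
t: 4.5
eef_pos: [600.4, 185.5, 127.6]
tcp_rot: [-3.082, 1.569, -1.745]
ft_force: [-3.6, -8.8, 6.8]
opening: 0.38
```

apply_moves([
  [1,0,-2,0,0],
  [1,0,-1,0,0],
  [1,0,0,0,0],
])

```text
t: 4.8
eef_pos: [601.2, 185.2, 127.6]
tcp_rot: [2.065, 1.566, -2.881]
ft_force: [-13.8, -5.4, 12.0]
opening: 0.378
```

apply_moves([
  [1,0,1.5,-1,0],
  [0.3,0,0,0,0],
  [0.3,0,0,0,0],
  [0.3,0,0,0,0],
  [0.3,-15,0,0,0],
  [0.3,-30,0,0,0],
  [0.2,-40,0,0,0],
  [0.2,-40,0,0,0],
  [0.2,-40,0,0,0],
  [0.2,-30,0,0,0],
])

```text
t: 5.8
eef_pos: [601.7, 185.6, 324.7]
tcp_rot: [-1.145, 1.569, 0.193]
ft_force: [-0.1, 0.4, -0.2]
opening: 0.799
```

```bash
python3 - <<'E'
from h import *
s,c=np.sin(.56),np.cos(.56)
G=place(HOL,[(-69*s,0,160+69*c)])[0]; print("button centre",G)
# TCP is 8 below grasp point
go([G[0],G[1],320],HOL[2]+np.pi/2)
E
```

```text
button centre [ 540.3338022  -234.1545757   218.46060266]
t 5.8 pos [601.7 185.6 324.7] F [-0.1  0.4 -0.2] open 75.9 j [ 0.19  0.42  1.41 -0.    1.31 -1.14] jaw 1.338
toolR cols x,y,z [[0.0, 0.0, -1.0], [-0.97, 0.23, -0.0], [0.23, 0.97, 0.0]]
target [ 540.3 -234.2  320. ] shift [   4.4  -37.2 -422.5] turn deg -27.3
```

apply_moves([
  [0.1,0,-2,-20,0],
  [0.1,0,-4,-40,0],
  [0,0,-4,-48,0],
  [0,0,-4,-48,0],
  [0,0,-4,-48,0],
  [0,0,-4,-48,0],
  [0,0,-4,-48,0],
  [0,0,-4,-48,0],
  [0,0,-4,-45,0],
  [0,0,-3,-30,0],
])

```text
t: 6.8
eef_pos: [539.1, -237.5, 321.8]
tcp_rot: [2.783, 1.571, -2.164]
ft_force: [1.0, -1.4, 0.3]
opening: 1.001
```

apply_moves([
  [0,0,0,0,-7],
  [0,0,0,0,-7],
  [0,0,0,0,-7],
  [0,0,0,0,-6],
  [0,0,0,0,0],
  [0,0,0,0,0],
])

```text
t: 7.4
eef_pos: [539.9, -234.6, 321.9]
tcp_rot: [0.338, 1.571, 2.144]
ft_force: [0.2, 0.1, -0.0]
opening: 0.999
```

```bash
python3 - <<'E'
from h import *
s,c=np.sin(.56),np.cos(.56)
G=place(HOL,[(-69*s,0,160+69*c)])[0]
go([G[0],G[1],G[2]-8],HOL[2]+np.pi/2)
from cell import imaging
s=imaging.read_camera("scene")["pixels"][:,:,::-1];t=imaging.read_camera("top")["pixels"][:,:,::-1]
cv2.imwrite("pics/a2.png",np.hstack([cv2.resize(t[130:230,215:315],(400,400),interpolation=2),cv2.resize(s[140:280,120:260],(400,400),interpolation=2)]))
# shoe rim outline prediction in crop
for x,y in [(23,26.5),(23,-26.5),(-23,-26.5),(-23,26.5)]:
    print(((proj("top",place([521.5,203.8,-.236],[(x,y,18)]))-[215,130])*4).round())
E
```

```text
t 7.4 pos [ 539.9 -234.6  321.9] F [ 0.2  0.1 -0. ] open 94.9 j [-0.52  0.36  1.52  0.    1.27 -2.33] jaw 1.806
toolR cols x,y,z [[-0.0, 0.0, -1.0], [-0.97, -0.23, 0.0], [-0.23, 0.97, 0.0]]
target [ 540.3 -234.2  210.5] shift [111.4  -0.6   0.3] turn deg -0.5
[[156. 258.]]
[[219. 274.]]
[[206. 328.]]
[[142. 313.]]
```

View pics/a2.png

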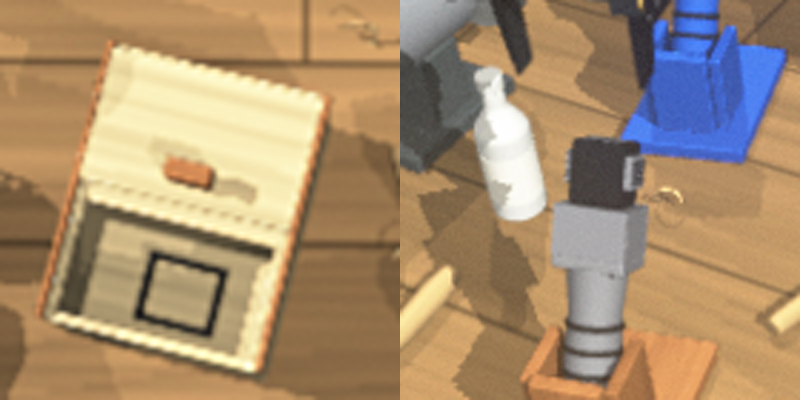

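The cover is fully open. The shoe rim is seen at about (181,291) in the crop, and I predicted (181,293), so they agree. The fingers straddle the pack from above, so I'll descend onto the buttons.

apply_moves([
  [0.1,10,-1,0,-0.5],
  [0.1,20,0,0,0],
  [0.15,25,0,0,0],
  [0.2,25,0,0,0],
  [0.2,20,0,0,0],
  [0.25,11,0,0,0],
  [0.25,0,0,0,0],
])

```text
t: 8.2
eef_pos: [540.4, -234.1, 209.4]
tcp_rot: [0.764, 1.568, 2.581]
ft_force: [0.7, 0.5, 0.5]
opening: 0.754
```

apply_moves([
  [0.36,0,0,0,0],
  [0.36,0,0,0,0],
  [0.4,0,0,0,0],
  [0.4,0,0,0,0],
])

```text
t: 8.6
eef_pos: [540.9, -234.5, 211.6]
tcp_rot: [-2.253, 1.57, -0.435]
ft_force: [1.1, -1.0, -0.5]
opening: 0.607
```

apply_moves([
  [0.45,0,0,0,0],
  [0.45,0,0,0,0],
  [0.5,0,0,0,0],
  [0.55,0,0,0,0],
  [1,0,0,0,0],
  [1,0,0,0,0],
  [1,0,0,0,0],
  [1,0,0,0,0],
])

```text
t: 9.4
eef_pos: [540.7, -234.4, 211.6]
tcp_rot: [-2.238, 1.57, -0.42]
ft_force: [-2.6, 0.3, 8.4]
opening: 0.466
```

```bash
python3 - <<'E'
from h import *
from cell import imaging,status
st=status.state(); print(st["opening"]*95,st["ft_force"],st["eef_pos"],st["moment"])
s=imaging.read_camera("scene")["pixels"][:,:,::-1];t=imaging.read_camera("top")["pixels"][:,:,::-1]
cv2.imwrite("pics/a3.png",np.hstack([cv2.resize(t[140:220,360:440],(400,400),interpolation=2),cv2.resize(s[160:240,150:230],(400,400),interpolation=2)]))
E
```

```text
44.26971178810522 [-2.63852496  0.32795994  8.40672407] [ 540.71437955 -234.35148965  211.58950893] [0.27684239 0.57828702 0.00859211]
```

View pics/a3.png

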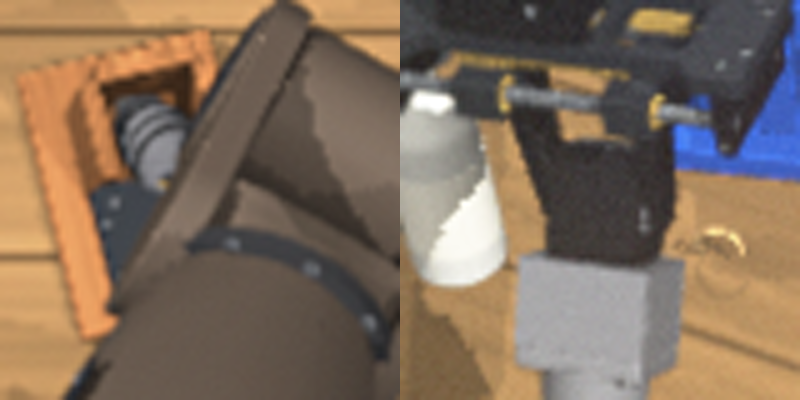

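The pads sit over the pack's side buttons, just above the collar. I'll pull gently along the pack's axis and watch the force.

apply_moves([
  [1,-1.7,1.07,0,0],
  [1,-1.7,1.07,0,0],
  [1,-1.7,1.07,0,0],
  [1,0,0,0,0],
])

```text
t: 9.9
eef_pos: [537.6, -235.2, 216.1]
tcp_rot: [-0.812, 1.571, 1.006]
ft_force: [2.0, 1.2, -0.4]
opening: 0.463
```

apply_moves([
  [1,-2.5,1.6,0,0],
  [1,-3.4,2.15,0,0],
  [1,-3.4,2.15,0,0],
  [1,-3.4,2.15,0,0],
  [1,-3.4,2.15,0,0],
  [1,-3.4,2.15,0,0],
  [1,0,0,0,0],
])

```text
t: 10.6
eef_pos: [525.5, -238.3, 236.1]
tcp_rot: [-2.38, 1.57, -0.562]
ft_force: [0.1, 0.1, -2.5]
opening: 0.464
```

apply_moves([
  [1,-3.4,2.15,0,0],
  [1,-3.4,2.15,0,0],
  [1,-3.4,2.15,0,0],
  [1,-3.4,2.15,0,0],
  [1,-3.4,2.15,0,0],
  [1,-3.4,2.15,0,0],
  [1,-3.4,2.15,0,0],
  [1,-2,1.3,0,0],
  [1,0,0,0,0],
])

```text
t: 11.5
eef_pos: [509.8, -242.3, 261.7]
tcp_rot: [-2.169, 1.57, -0.351]
ft_force: [0.6, 0.6, -3.1]
opening: 0.464
```

```bash
python3 - <<'E'
from h import *
from cell import imaging,status
st=status.state(); print(st["opening"]*95,st["ft_force"],st["eef_pos"],st["moment"])
s=imaging.read_camera("scene")["pixels"][:,:,::-1]
cv2.imwrite("pics/a4.png",cv2.resize(s[140:240,140:240],(500,500),interpolation=2))
E
```

```text
44.10510303820899 [ 0.56694649  0.58759911 -3.10615856] [ 509.75204457 -242.27236055  261.69822678] [ 0.01960656 -0.04428351 -0.03661821]
```

View pics/a4.png

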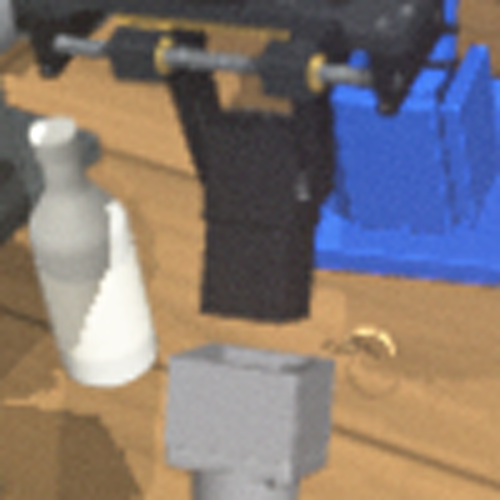

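The pack is clear of the socket and held, still leaning. I'll lift it and carry it smoothly above the box.

apply_moves([
  [1,-4,2,0,0],
  [1,-8,2,0,0],
  [1,-10,0,0,0],
  [1,-10,0,0,0],
  [1,-6,0,0,3],
  [1,-3,0,0,5],
  [1,0,0,0,5],
  [1,0,0,0,5],
  [1,0,0,0,5],
  [1,0,0,0,4],
])

```text
t: 12.55
eef_pos: [506.1, -243.2, 303.2]
tcp_rot: [-1.796, 1.57, -0.453]
ft_force: [0.3, 0.2, -2.1]
opening: 0.462
```

```bash
sed -i 's/^BOX=np.array(\[[^]]*\])/BOX=np.array([522.5,204,-.236])/' h.py; python3 - <<'E'
from h import *
P=place(BOX,[(-15,0,0)])[0]
go([P[0],P[1],220],BOX[2]+np.pi/2)
E
```

```text
t 12.55 pos [ 506.1 -243.2  303.2] F [ 0.3  0.2 -2.1] open 43.9 j [-0.57  0.33  1.61  0.    1.2  -1.91] jaw 1.343
toolR cols x,y,z [[0.0, -0.0, -1.0], [-0.97, 0.23, -0.0], [0.23, 0.97, -0.0]]
target [507.9 207.5 220. ] shift [ 83.1 100.1 439.5] turn deg 0.5
```

apply_moves([
  [1,0,2,8,0.5],
  [1,0,4,16,0],
  [1,0,5.5,24,0],
  [1,0,6.5,28,0],
  [1,0,6.5,28,0],
  [1,0,6.5,28,0],
  [1,0,6.5,28,0],
  [1,0,6.5,28,0],
  [1,0,6.5,28,0],
  [1,0,6.5,28,0],
])

```text
t: 13.55
eef_pos: [506.1, 9.7, 302.8]
tcp_rot: [-0.846, 1.57, 0.494]
ft_force: [0.8, -0.0, -3.2]
opening: 0.461
```

apply_moves([
  [1,0,6.5,28,0],
  [1,0,6.5,28,0],
  [1,0,6.5,28,0],
  [1,3,6.5,28,0],
  [1,5,6,26,0],
  [1,8,5,24,0],
  [1,12,4,18,0],
  [1,15,2,10,0],
  [1,12,0,4,0],
  [1,8,0,0,0],
])

```text
t: 14.55
eef_pos: [509.1, 206.8, 238.7]
tcp_rot: [1.886, 1.57, -3.057]
ft_force: [0.0, -0.1, -3.4]
opening: 0.461
```

```bash
python3 - <<'E'
from h import *
P=place(BOX,[(-15,0,0)])[0]
go([P[0],P[1],132],BOX[2]+np.pi/2)
from cell import imaging
s=imaging.read_camera("scene")["pixels"][:,:,::-1]
cv2.imwrite("pics/a5.png",cv2.resize(s[190:370,270:450],(540,540),interpolation=2))
E
```

```text
t 14.55 pos [509.1 206.8 238.7] F [ 0.  -0.1 -3.4] open 43.8 j [ 0.27  0.37  1.73  0.    1.04 -1.07] jaw 1.34
toolR cols x,y,z [[-0.0, -0.0, -1.0], [-0.97, 0.23, 0.0], [0.23, 0.97, -0.0]]
target [507.9 207.5 132. ] shift [106.7   1.3   0.4] turn deg 0.3
```

View pics/a5.png

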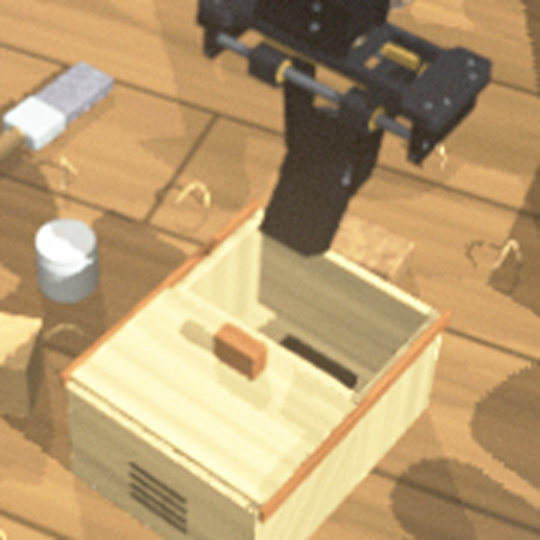

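The pack still leans, with its lower end towards the box's +x as expected. I'll lower it into the bay, then right it against the bay's +x wall.

apply_moves([
  [1,8,2,0,0.3],
  [1,16,1,0,0],
  [1,20,0,0,0],
  [1,20,0,0,0],
  [1,18,0,0,0],
  [1,14,0,0,0],
  [1,8,0,0,0],
  [1,3,0,0,0],
  [1,0,0,0,0],
])

```text
t: 15.5
eef_pos: [507.0, 206.6, 132.6]
tcp_rot: [-0.921, 1.571, 0.412]
ft_force: [-0.9, 0.5, -2.3]
opening: 0.46
```

apply_moves([
  [1,0,-4,0,0],
  [1,0,-4,0,0],
  [1,0,-4,0,0],
  [1,0,-4,0,0],
])

```text
t: 15.9
eef_pos: [518.6, 203.6, 132.7]
tcp_rot: [1.766, 1.562, 3.098]
ft_force: [-25.2, 7.7, 14.1]
opening: 0.467
```

apply_moves([
  [1,0,-4,0,0],
  [1,0,-4,0,0],
])

```text
t: 16.1
eef_pos: [527.6, 201.5, 132.8]
tcp_rot: [1.794, 1.565, 3.127]
ft_force: [-13.8, 2.4, 6.6]
opening: 0.468
```

apply_moves([
  [1,0,-4,0,0],
  [1,0,-4,0,0],
  [1,0,-3,0,0],
])

```text
t: 16.4
eef_pos: [539.8, 198.7, 132.8]
tcp_rot: [1.744, 1.568, 3.077]
ft_force: [-7.6, 1.5, 2.1]
opening: 0.463
```

apply_moves([
  [1,0,-4,0,0],
  [1,0,-3,0,0],
  [1,0,-3,0,0],
])

```text
t: 16.7
eef_pos: [549.8, 196.3, 132.7]
tcp_rot: [1.717, 1.569, 3.049]
ft_force: [-6.4, 1.8, 1.2]
opening: 0.461
```

```bash
python3 - <<'E'
from h import *
P=place(BOX,[(28,0,0)])[0]
go([P[0],P[1],132],BOX[2]+np.pi/2)
E
```

```text
t 16.7 pos [549.8 196.3 132.7] F [-6.4  1.8  1.2] open 43.8 j [ 0.23  0.54  1.76  0.    0.84 -1.1 ] jaw 1.332
toolR cols x,y,z [[-0.0, 0.0, -1.0], [-0.97, 0.24, 0.0], [0.24, 0.97, -0.0]]
target [549.7 197.5 132. ] shift [0.7 0.4 1.1] turn deg -0.1
```

apply_moves([
  [1,0,-1,0,0],
  [1,0,3,0,0],
  [1,0,6,0,0],
  [1,0,8,0.5,0],
  [1,0,7,0.5,0],
  [1,0,4,0,0],
  [1,0,1,0,0],
  [1,0,0,0,0],
])

```text
t: 17.5
eef_pos: [523.6, 203.9, 132.5]
tcp_rot: [-1.021, 1.57, 0.311]
ft_force: [0.5, 0.6, -2.8]
opening: 0.466
```

```bash
python3 - <<'E'
from h import *
P=place(BOX,[(0,0,0)])[0]
go([P[0],P[1],69],BOX[2]+np.pi/2)
from cell import imaging
s=imaging.read_camera("scene")["pixels"][:,:,::-1]
cv2.imwrite("pics/a6.png",cv2.resize(s[210:350,290:430],(560,560),interpolation=2))
for n,q in dict(toppx=(20,22,23),topnx=(-20,22,23),botpx=(20,22,-27),botS=(17,20.5,-69)).items():
    print(n,((proj("scene",place(BOX,[(q[0],q[1],140+q[2])]))-[290,210])*4).round())
E
```

```text
t 17.5 pos [523.6 203.9 132.5] F [ 0.5  0.6 -2.8] open 44.3 j [ 0.25  0.52  1.81  0.    0.81 -1.08] jaw 1.333
toolR cols x,y,z [[0.0, 0.0, -1.0], [-0.97, 0.24, -0.0], [0.24, 0.97, 0.0]]
target [522.5 204.   69. ] shift [63.5  1.1 -0.1] turn deg -0.1
toppx [[345. 291.]]
topnx [[389. 246.]]
botpx [[338. 354.]]
botS [[334. 400.]]
```

View pics/a6.png

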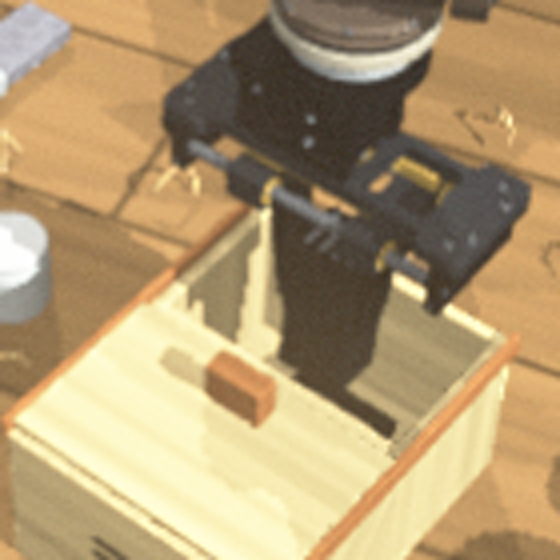

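The pack looks close to upright in the bay. I'll brighten the crop and overlay the upright model to judge how much tilt is left.

```bash
python3 - <<'E'
from h import *
from cell import imaging
s=np.mean([imaging.read_camera("scene")["pixels"][:,:,::-1].astype(float) for _ in range(4)],0)
c=s[255:325,340:410]; c=np.clip(255*(c/130)**.6,0,255).astype(np.uint8)
c=cv2.resize(c,(560,560),interpolation=cv2.INTER_CUBIC)
b=c.copy()
def line(a,d,th,col):
    def W(q):
        x=q[0]*np.cos(th)+(q[2]-69)*np.sin(th); z=-q[0]*np.sin(th)+(q[2]-69)*np.cos(th)
        return ((proj("scene",place([523.6,203.9,-.237],[(x,q[1],140.5+z)]))[0]-[340,255]+.5)*8).astype(int)
    cv2.line(b,tuple(map(int,W(a))),tuple(map(int,W(d))),col,1)
for th,col in((0,(0,0,255)),(.14,(0,255,0))):
    for y in(-20.5,20.5):
        line((17,y,0),(17,y,42),th,col); line((-17,y,0),(-17,y,42),th,col)
    line((17,-20.5,0),(17,20.5,0),th,col); line((17,20.5,0),(-17,20.5,0),th,col); line((20,-22,42),(20,22,42),th,col)
    line((17,-20.5,42),(17,20.5,42),th,col)
cv2.imwrite("pics/a7.png",np.hstack([c[:,:400],b[:,:400]]))
E
```

```text
(no output)
```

View pics/a7.png

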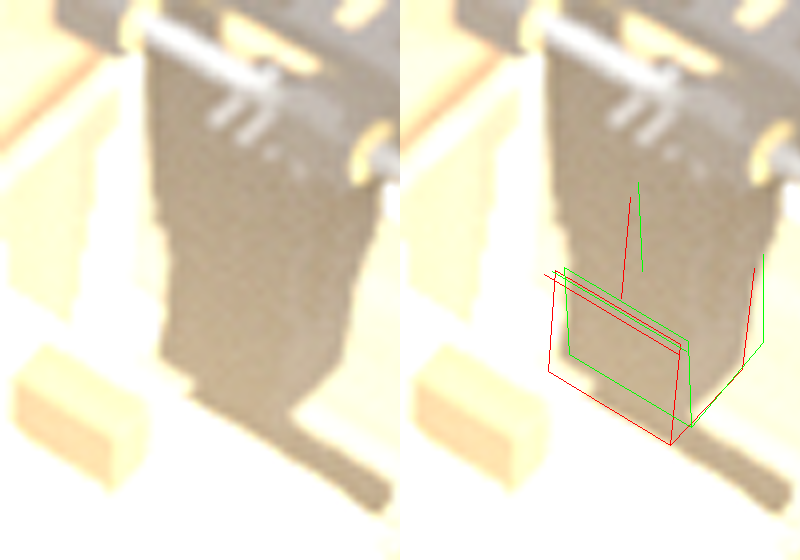

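The bottom corners match the upright model to about 2°, and the pack sits roughly 3 mm high in the grip. That's fine, so I'll lower it into the shoe and watch the force.

apply_moves([
  [1,5,0.5,0,0],
  [1,10,0.5,0,0],
  [1,12,0,0,0],
  [1,12,0,0,0],
  [1,8,0,0,0],
  [1,5,0,0,0],
  [1,3,0,0,0],
  [1,2,0,0,0],
  [1,0,0,0,0],
])

```text
t: 18.65
eef_pos: [522.7, 204.0, 75.4]
tcp_rot: [-0.843, 1.571, 0.489]
ft_force: [0.4, 0.2, -2.1]
opening: 0.466
```

apply_moves([
  [1,1.5,0,0,0],
  [1,1.5,0,0,0],
  [1,0,0,0,0],
])

```text
t: 18.95
eef_pos: [522.6, 204.0, 72.4]
tcp_rot: [-0.598, 1.571, 0.735]
ft_force: [-0.4, -0.3, -1.9]
opening: 0.463
```

apply_moves([
  [1,1,0,0,0],
  [1,1,0,0,0],
  [1,1,0,0,0],
  [1,0,0,0,0],
])

```text
t: 19.35
eef_pos: [522.8, 204.0, 69.7]
tcp_rot: [-1.118, 1.57, 0.215]
ft_force: [-0.7, -0.4, 1.9]
opening: 0.461
```

apply_moves([
  [1,1,0,0,0],
  [1,1,0,0,0],
  [1,0,0,0,0],
])

```text
t: 19.65
eef_pos: [523.9, 203.9, 69.1]
tcp_rot: [-1.219, 1.567, 0.114]
ft_force: [0.0, -3.6, 16.5]
opening: 0.465
```

Contact is at TCP z of about 70, which is floor height inside the rim. I'll ease the grip and release.

apply_moves([
  [1,-0.8,0,0,0],
  [0.5,0,0,0,0],
  [0.46,0,0,0,0],
  [0.43,0,0,0,0],
  [0.4,0,0,0,0],
  [0.36,0,0,0,0],
  [0.32,0,0,0,0],
  [0.27,0,0,0,0],
  [0.22,0,0,0,0],
  [0.22,0,0,0,0],
])

```text
t: 20.65
eef_pos: [522.6, 204.0, 68.1]
tcp_rot: [1.467, 1.571, 2.8]
ft_force: [0.7, 0.2, -0.4]
opening: 0.775
```

apply_moves([
  [0.22,-5,0,0,0],
  [0.22,-12,0,0,0],
  [0.22,-25,0,0,0],
  [0.22,-30,0,0,0],
  [0.22,-35,0,0,0],
  [0.22,-35,0,0,0],
  [0.22,-30,0,0,0],
  [0.22,-10,0,0,0],
  [0.22,0,0,0,0],
])

```text
t: 21.55
eef_pos: [522.8, 204.1, 251.8]
tcp_rot: [-1.054, 1.568, 0.278]
ft_force: [-0.1, 0.2, -1.1]
opening: 0.782
```

```bash
python3 - <<'E'
from h import *
P=place(BOX,[(80,0,0)])[0]
go([601.5,185.5,126],BOX[2]+np.pi/2)
from cell import imaging
a=imaging.read_camera("scene")["pixels"][:,:,::-1]; c=a[240:340,320:420]
cv2.imwrite("pics/a8.png",cv2.resize(np.clip(255*(c/160.)**.7,0,255).astype(np.uint8),(600,600),interpolation=2))
E
```

```text
t 21.55 pos [522.8 204.1 251.8] F [-0.1  0.2 -1.1] open 74.3 j [ 0.25  0.37  1.69  0.    1.08 -1.08] jaw 1.332
toolR cols x,y,z [[0.0, 0.0, -1.0], [-0.97, 0.24, -0.0], [0.24, 0.97, 0.0]]
target [601.5 185.5 126. ] shift [126.  -80.5   0.3] turn deg -0.1
```

View pics/a8.png

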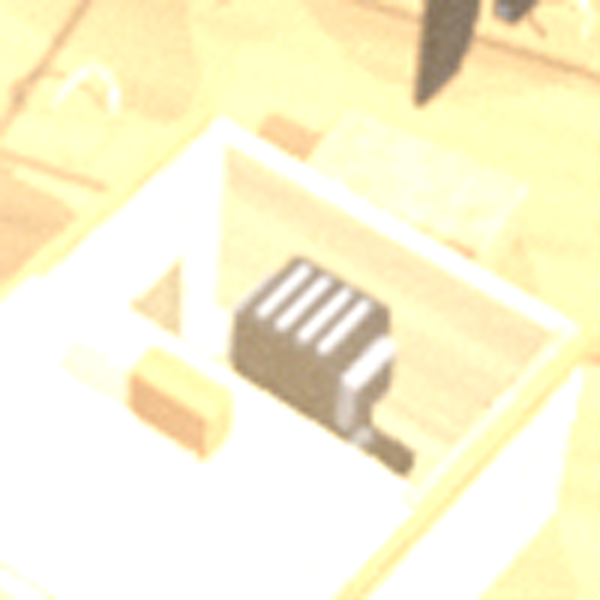

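The pack stands upright in the shoe with its ribbed top level and the buttons facing ±y. Now I'll shut the cover.

apply_moves([
  [0.3,0,-15,0,0],
  [0.3,0,-25,0,0],
  [0.3,0,-25,0,0],
  [0.3,0,-15.5,0,0],
  [0.3,20,0,0,0],
  [0.3,35,0,0,0],
  [0.3,35,0,0,0],
  [0.3,25,0,0,0],
  [0.3,10,0,0,0],
  [0.3,0,0,0,0],
])

```text
t: 22.6
eef_pos: [600.9, 184.5, 124.3]
tcp_rot: [2.021, 1.568, -2.93]
ft_force: [0.2, -0.2, 0.9]
opening: 0.703
```

apply_moves([
  [0.5,0,0,0,0],
  [0.6,0,0,0,0],
  [1,0,0,0,0],
  [1,0,0,0,0],
  [1,0,0,0,0],
])

```text
t: 23.1
eef_pos: [601.0, 185.2, 125.2]
tcp_rot: [-0.32, 1.57, 1.013]
ft_force: [1.1, 0.7, -1.0]
opening: 0.377
```

apply_moves([
  [1,0,4,0,0],
  [1,0,10,0,0],
  [1,0,15,0,0],
  [1,0,15,0,0],
  [1,0,15,0,0],
  [1,0,15,0,0],
  [1,0,15,0,0],
  [1,0,10,0,0],
  [1,0,5,0,0],
  [1,0,0,0,0],
])

```text
t: 24.1
eef_pos: [498.5, 210.8, 125.2]
tcp_rot: [0.224, 1.569, 1.557]
ft_force: [1.0, 9.5, -4.7]
opening: 0.378
```

apply_moves([
  [1,0,2,1,0],
  [1,0,2,0,0],
  [1,0,0,0,0],
])

```text
t: 24.4
eef_pos: [495.4, 211.6, 125.2]
tcp_rot: [1.455, 1.57, 2.788]
ft_force: [0.0, 4.3, -2.0]
opening: 0.376
```

apply_moves([
  [1,0,1,0,0],
  [1,0,1,0,0],
  [1,0,0,0,0],
])

```text
t: 24.7
eef_pos: [494.3, 211.9, 125.2]
tcp_rot: [-0.873, 1.57, 0.459]
ft_force: [2.2, 2.7, -4.7]
opening: 0.376
```

apply_moves([
  [1,0,1,0,0],
  [1,0,1,0,0],
  [1,0,0,0,0],
])

```text
t: 25.0
eef_pos: [494.1, 212.0, 125.2]
tcp_rot: [-1.352, 1.567, -0.02]
ft_force: [12.2, -1.9, -11.1]
opening: 0.377
```

The cover is at the stop after about 110.4 mm of travel. I'll release and retreat.

apply_moves([
  [0.3,0,0,0,0],
  [0.3,0,0,0,0],
  [0.3,0,0,0,0],
  [0.3,0,0,0,0],
  [0.3,-15,0,0,0],
  [0.3,-30,0,0,0],
  [0.3,-35,0,0,0],
  [0.3,-35,0,0,0],
  [0.3,-30,0,0,0],
  [0.3,0,30,0,0],
])

```text
t: 26.0
eef_pos: [465.7, 219.5, 273.7]
tcp_rot: [-1.043, 1.564, 0.288]
ft_force: [-0.8, -0.2, -0.3]
opening: 0.697
```

apply_moves([
  [0.3,0,0,25,0],
  [0.3,0,0,45,0],
  [0.3,0,0,45,0],
  [0.3,0,0,45,0],
  [0.3,0,0,45,0],
  [0.3,0,0,30,0],
  [0.3,0,0,0,0],
  [0.3,0,0,0,0],
  [0.3,0,0,0,0],
])

```text
t: 26.9
eef_pos: [518.4, 447.0, 270.3]
tcp_rot: [2.811, 1.57, -2.141]
ft_force: [-0.1, 0.4, 0.5]
opening: 0.699
```

```bash
python3 - <<'E'
from h import *
from cell import imaging,status
st=status.state(); print(st["t"],st["eef_pos"],st["ft_force"])
for n in("scene","top"):
    im=imaging.read_camera(n)["pixels"].astype(int); im0=cv2.imread(f"pics/{n}0.png")[:,:,::-1].astype(int)
    # grip block: reddish pixels near expected shut position
    p=proj(n,place(BOX,[(-30,0,125),(-22.5,0,125),(8.5,0,125)])); 
    r=(im[:,:,0]-im[:,:,2]>85)&(im[:,:,1]<145)&(im[:,:,0]-im[:,:,1]>55)
    r0=(im0[:,:,0]-im0[:,:,2]>85)&(im0[:,:,1]<145)&(im0[:,:,0]-im0[:,:,1]>55)
    for q,rr,lab in((p[0],r,"now"),(p[2],r0,"start")):
        x,y=q.astype(int); w=rr[y-12:y+13,x-12:x+13]; ys,xs=np.nonzero(w)
        print(n,lab,"pred",q.round(1),"seen",(xs.mean()+x-12).round(1) if len(xs) else None,(ys.mean()+y-12).round(1) if len(xs) else None,len(xs))
    d=cv2.morphologyEx((np.abs(im-im0).max(2)>45).astype(np.uint8),cv2.MORPH_OPEN,np.ones((3,3)))
    k,_,s,c=cv2.connectedComponentsWithStats(d); print([(c[i].round().tolist(),int(s[i,4])) for i in range(1,k) if s[i,4]>25])
E
```

```text
26.9 [518.38787131 446.96722474 270.30752326] [-0.10181883  0.40288446  0.54336299]
scene now pred [380.1 276.2] seen 384.8 278.2 20
scene start pred [369.6 286.7] seen 374.0 288.2 14
[([446.0, 7.0], 226), ([504.0, 35.0], 3976), ([566.0, 28.0], 1952), ([430.0, 55.0], 871), ([556.0, 152.0], 15107), ([411.0, 100.0], 360), ([234.0, 96.0], 331), ([467.0, 112.0], 347), ([338.0, 98.0], 44), ([197.0, 126.0], 1060), ([442.0, 126.0], 675), ([360.0, 121.0], 233), ([243.0, 192.0], 3819), ([252.0, 135.0], 43), ([405.0, 135.0], 51), ([403.0, 146.0], 26), ([385.0, 155.0], 59), ([309.0, 170.0], 487), ([532.0, 165.0], 39), ([530.0, 183.0], 67), ([380.0, 208.0], 1049), ([556.0, 198.0], 280), ([191.0, 200.0], 606), ([609.0, 196.0], 71), ([624.0, 199.0], 105), ([140.0, 214.0], 230), ([605.0, 225.0], 314), ([294.0, 241.0], 1008), ([479.0, 237.0], 136), ([570.0, 236.0], 33), ([567.0, 245.0], 35), ([484.0, 255.0], 189), ([332.0, 262.0], 239), ([367.0, 282.0], 364), ([379.0, 275.0], 71), ([399.0, 292.0], 243), ([385.0, 326.0], 37)]
top now pred [253.2 208.2] seen 252.0 207.7 46
top start pred [256.4 195.8]
[... 461 characters left out ...]
 302.0], 311), ([298.0, 320.0], 1415), ([194.0, 317.0], 159), ([481.0, 325.0], 73), ([290.0, 334.0], 147), ([378.0, 343.0], 836), ([479.0, 334.0], 130), ([329.0, 337.0], 67), ([473.0, 341.0], 224), ([320.0, 348.0], 33), ([508.0, 360.0], 1849), ([245.0, 391.0], 2522), ([330.0, 350.0], 31), ([362.0, 377.0], 111), ([459.0, 372.0], 98), ([88.0, 386.0], 125), ([157.0, 409.0], 1569), ([98.0, 410.0], 150), ([548.0, 411.0], 166), ([106.0, 420.0], 54), ([542.0, 421.0], 165), ([257.0, 432.0], 594), ([296.0, 453.0], 1439), ([327.0, 432.0], 80), ([517.0, 437.0], 1162), ([211.0, 462.0], 3161), ([115.0, 432.0], 51), ([604.0, 453.0], 1295), ([273.0, 461.0], 70), ([541.0, 460.0], 72), ([135.0, 471.0], 225)]
```

```bash
python3 -c "
from cell import env; print(env.job_done())"
```

```text
the job is handed in; nothing more can be done
None
```

The job is done and handed in at about 27 s, well under the 64 s limit. The hand-in gives no verdict.

1. **Cover opened:** I pinched the grip block and slid the cover to its stop, and a picture showed it fully open.
2. **Pack drawn out:** I squeezed both buttons and pulled the pack out along its own axis, with about 8 N or less at the wrist. It was still leaning, so I righted it by pushing its lower end against the bay's +x wall, which peaked at about 30 N.
3. **Pack set down:** I lowered it until it touched the floor of the shoe and eased the grip open. A picture then showed it upright in the shoe with its buttons facing ±y.
4. **Cover shut:** I slid it back about 110.4 mm to the other stop, then moved the arm away. The gripper was touching nothing at the end.

- **Cover check:** In the last images the grip block sits at the shut position, within 1–5 pixels. The same offset appears at the start, so it comes from the measuring.
- **Other objects:** I did not view pictures of the bystanders again at the end, as the viewing limit was used up. An image comparison showed many changed patches, including one near the glue bottle in the top view but none there in the scene view. I took them for the arm and its shadows, without checking each one.
- **One disagreement:** The gripper read about 44 mm across the pressed buttons, against the 46 mm stated. The pack still came free and carried normally.

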